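# Pour bearing balls into the red bin under a low shelf

### The arm

A 6-joint arm with a two-finger parallel gripper is mounted at the origin on the work surface. World frame = base frame: x ahead of the robot, y to its left, z up, the work surface at z = 0. Lengths are in m, angles in rad, forces in N, time in s.
With the tool pointing down it reaches from about 0.225 to 0.725 m from the base axis. Payload 3.1 kg.
Tool frame: the origin (TCP) lies midway between the tips of the shut fingers; the grasp point (between the pads) lies 19 mm behind it; z points along the fingers, x is the direction in which the jaws open and shut, and the axes are right-handed (so a half turn about z gives the same grasp; the last joint's range is limited). The gripper opens to 85 mm and grips with 20 to 120 N. Pads are 22 mm wide; open, the fingers measure 114 mm over their backs; the gripper's body (76 mm by 85 mm) begins 54 mm behind the grasp point. The pads swing forward as they close: fully open they stand 13 mm farther back than shut.
Start: joints at [0.995, 0.048, 0.099, 1.622, 0, 1.443], TCP at [0.227, 0.473, 0.231] pointing down, gripper open.
Joint ranges: [-2.91, 2.91], [-0.99, 1.94], [-1.21, 1.42], [-2.12, 2.29], [-1.49, 1.47], [-3.14, 3.14]. Speed limits (rad/s): [2.79, 2.79, 3.14, 3.14, 3.14, 3.14].

### API

Orientations are given as a unit quaternion [x, y, z, w].
In Python, from station import bot gives the robot as it stands. The module is installed in compiled form; this text tells all that it offers.
- The arm moves only by the tool send_rows, never from a script. Its arguments are lists of equal length, an entry for each row: "twist": the turn, a rotation vector about the world's x, y, z in degrees, a list of three; "dp": the shift along the world's x, y, z in m, a list of three; "hand": the finger opening in m, from 0 to 0.0854. A call has 1 to 12 rows; each row shifts and turns the commanded pose from where the row before left it; what a row does not reach is not made up. A row lasts 1/8 s, in which the tool goes at most 62.5 mm and 10.7 degrees, less where a joint would pass 70% of its speed; a pose out of reach is approached as far as the arm can. A call is refused whole if a number of a shift passes 0.0625 or a number of a turn 10.7, either way. A call with a gripper value outside its range is refused whole. The fingers move at their own pace and stop on an object; the grip force is fixed at half the most. Time passes only in rows, so rows that do not move let the fingers close. It gives the time, the measured TCP pose, the force and the opening at its end, in the units of the state.
- bot.get_obs(): the state, without advancing time (a new reading comes with each control period).
- bot.read_camera(name): name is "scene" or "side" or "wrist"; returns the picture (400x640x3 uint8, blue, green, red); there is no depth.
- bot.calibration(name): a dict with "fx", "fy", "cx", "cy" (pixels), "pose" (4x4, takes a point from camera to world coordinates). Camera axes: x right, y up, looking along -z (the intrinsics and any distortion apply to the point x, -y, -z); pixel columns grow to the right and rows downward; lengths in m; the calibration is good to about 2 mm. A picture is of the moment at which its call begins: read the wrist's pose just before it. calibration takes no time and is no camera call; for the wrist camera it gives the pose at the moment of the call.
- bot.finish_job(): hands the job in, once; it reports no verdict.
The state is a dict: "t": time; "joint_pos": joint angles; "qvel": joint speeds; "joint_efforts": joint torques, N m; "tcp_pos": TCP position; "tool_rot": TCP orientation; "wrist_force": force on the tool from outside, world axes, zero at the start; "moment": the same for the moment, N m; "finger_gap": finger opening in m.
Only numpy, scipy, OpenCV 4.12 (cv2) and the standard library are available. Lean on these libraries where they do the work, as an engineer would, in place of code of your own. Each camera call takes 0.05 s, during which the arm holds its last target. There are 200 camera calls.

### The job

Pick up the red-handled scoop and pour its two steel balls into the red bin under the low shelf, tipping the scoop over that bin and without knocking the shelf. Then set the empty scoop down upright on the bench.

Things in the scene. Friction and masses are not known exactly. Their poses are not given: they have to be found in the camera images.
- scoop: Scoop of 90 g: round conical aluminium pan, red bar handle (an empty black-handled twin stands nearby). Origin: centre of the pan's underside, z up, handle along -x. Pan 96 mm across at its rim, 24 mm high, wall 43 deg from level: rolled 60 deg about the handle, either way, it empties. Handle 18 mm wide, 22 high, centre line at z = 30 mm, x = -56 to -210; foot at -200. Grip near x = -140.
- red_bin: Red open bin fixed under one half of the shelf, 140 (x) by 130 (y) by 45 mm high, walls and floor 4 mm. Origin: centre of its underside; x points away from the robot, z up. It sticks out 25 mm in front of the board. A grey twin is under the other half, centres 160 mm apart; they may be swapped.
- shelf: Fixed low plywood shelf: board 110 (x) by 400 (y) by 15 mm, underside 165 mm above the bench, open at front and back, on 14 mm square legs centred at x = +-46, y = +-191 mm. Stock on it reaches 245 mm above the bench. Origin: on the bench below the board's centre; x away from the robot, y left. Bin centres lie at x = -10, y = +-80 mm, square to it.
- ball0_center (a point): Centre of a steel ball of 18 mm diameter, 24 g, lying in the red-handled scoop.
- ball1_center (a point): Centre of the other steel ball, same size, in the same scoop.
Mind the look-alikes: they are no part of the job. Leave any yellow look-alike of the red_bin alone.

How it is judged:
On the way:
1. the scoop is tipped over the red bin, under the shelf (angle between scoop's own z axis and vertical above 0.6 rad and height (world z) of scoop below 0.165 m and x of scoop in the frame of red_bin between -0.06 and 0.06 m and y of scoop in the frame of red_bin between -0.1 and 0.1 m), for 0.1 s.
At the end, for the whole second after the job is handed in: Both balls lie in the red bin (centres inside its walls, below its rim); the scoop stands on the bench, within 12 mm of its surface and 10 degrees of upright, at rest (x of ball0_center in the frame of red_bin between -0.068 and 0.068 m and y of ball0_center in the frame of red_bin between -0.063 and 0.063 m and height (world z) of each of ball0_center, ball1_center below 0.045 m and x of ball1_center in the frame of red_bin between -0.068 and 0.068 m and y of ball1_center in the frame of red_bin between -0.063 and 0.063 m and height (world z) of scoop below 0.012 m and angle between scoop's own z axis and vertical below 0.17 rad and linear speed of scoop below 0.03 m/s); the robot touches nothing.
It fails at once if the shelf is knocked (more than 8 N) (contact force between shelf and anything else above 8 N).
It also fails if it takes over 64 s, if anything falls off the work surface, if the arm or the gripper's body presses on something with over 40 N, if the wrist force passes 120 N, or if a joint passes its speed limit or range.

## Working session

There is one attempt and no reset: what is moved stays moved. The work goes in short steps, Python scripts to look and compute and a tool call to move; the robot and the scene stay as the last step left them, time stands still between calls to the robot, and variables do not carry over. Pictures are saved under pics/ and viewed, about 8 in all and at most 12, crops included, and the job is handed in when it is done.

Besides the shell and the picture viewer there is one more tool, called after "Call:" in YAML: its name, and indented under it one key for each argument. send_rows: Moves the arm, as the interface text tells. Its arguments: {"type":"object","properties":{"twist":{"type":"array"},"dp":{"type":"array"},"hand":{"type":"array"}},"required":["twist","dp","hand"]}

```bash
mkdir -p pics
cat > h.py <<'E'
import numpy as np, cv2
from station import bot
def ray(c,u,v):
    P=np.array(c['pose']); d=np.array([(u-c['cx'])/c['fx'],-(v-c['cy'])/c['fy'],-1.])
    return P[:3,3],P[:3,:3]@d
def plane(c,u,v,z):
    o,d=ray(c,u,v); return o+d*(z-o[2])/d[2]
def tri(obs):
    A=np.zeros((3,3));b=np.zeros(3)
    for c,u,v in obs:
        o,d=ray(c,u,v); d=d/np.linalg.norm(d); M=np.eye(3)-np.outer(d,d); A+=M;b+=M@o
    return np.linalg.solve(A,b)
def proj(c,p):
    P=np.array(c['pose']); q=P[:3,:3].T@(np.array(p)-P[:3,3])
    return c['cx']+c['fx']*q[0]/-q[2], c['cy']-c['fy']*q[1]/-q[2]
E
python3 - <<'E'
from h import *
for n in ['scene','side','wrist']:
    c=bot.calibration(n); print(n,c)
    cv2.imwrite(f'pics/{n}0.png',bot.read_camera(n))
print(bot.get_obs())
E
```

```text
scene {'fx': 382.444242538, 'fy': 382.444242538, 'cx': 319.275256869182, 'cy': 200.26118451324766, 'pose': array([[ 0.60418231, -0.59106921,  0.53441643,  0.95036127],
       [ 0.79662623,  0.43228037, -0.42251667, -0.46625476],
       [ 0.01871886,  0.68100724,  0.73203739,  0.71672952],
       [ 0.        ,  0.        ,  0.        ,  1.        ]])}
side {'fx': 514.2799088914335, 'fy': 514.2799088914335, 'cx': 312.5756582183205, 'cy': 208.07298274906452, 'pose': array([[ 0.85411757,  0.30513444, -0.42116048, -0.07972525],
       [-0.51994307,  0.51956449, -0.67802061, -1.01888202],
       [ 0.01193259,  0.79808879,  0.60242169,  0.89361323],
       [ 0.        ,  0.        ,  0.        ,  1.        ]])}
wrist {'fx': 285.8828889966226, 'fy': 285.8828889966226, 'cx': 319.5903640491095, 'cy': 197.98844347515876, 'pose': array([[ 0.43338255, -0.85383671, -0.2883443 ,  0.15330512],
       [ 0.90120548,  0.40957985,  0.1416793 ,  0.50946345],
       [-0.00287097, -0.3212588 ,  0.94698709,  0.37286418],
       [ 0.        ,  0.        ,  0.        ,  1.        ]])}
{'t': 0.15, 'joint_pos': array([ 9.95217377e-01,  4.86194394e-02,  9.79727724e-02,  1.62199202e+00,
       -2.05482357e-05,  1.44294388e+00]), 'qvel': array([ 0.00053978, -0.00354509,  0.00371153, -0.00105529, -0.00322641,
        0.00054986]), 'joint_efforts': array([ 2.14645435e-03, -3.39258277e+01,  3.20424700e+01,  1.53225067e-02,
       -1.01787573e-04,  2.42233178e-06]), 'tcp_pos': array([0.22706813, 0.47283871, 0.23037341]), 'tool_rot': array([ 8.46438426e-01,  5.32485815e-01, -8.31586045e-04,  3.96417799e-04]), 'wrist_force': array([-0.80326761, -0.59296716,  0.76755118]), 'moment': array([ 0.03568058, -0.0449987 ,  0.05032468]), 'finger_gap': 0.08536252379578044}
```

View pics/scene0.png

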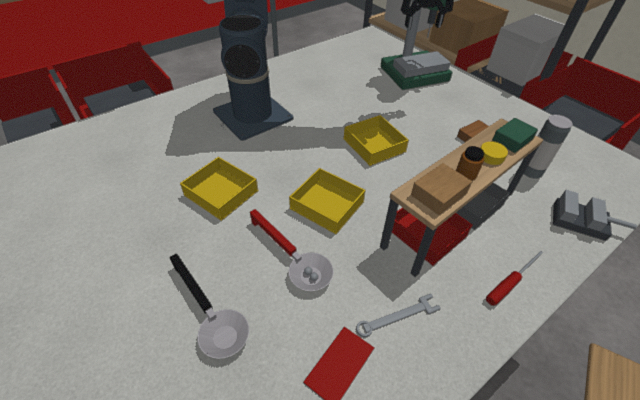

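View pics/side0.png

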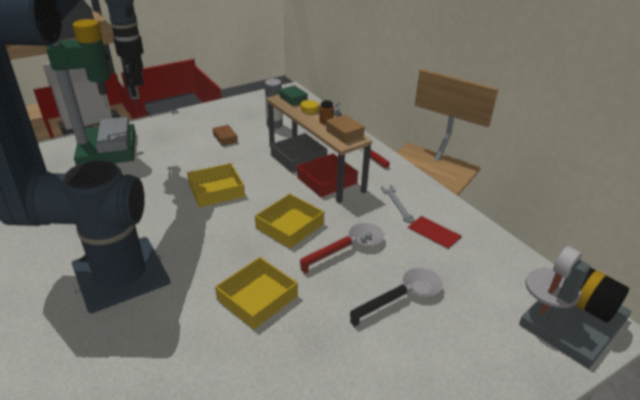

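The scene shows the red scoop with its pan at about (310,272) and its handle end at (253,214). The shelf has the red bin under its near (-y) half at about (430,235). In the side view the pan is at (367,238) and the red bin at (328,175). Next I'll enlarge crops of both.

Run:
```python
import cv2
a=cv2.imread('pics/scene0.png')[105:305,240:560]
cv2.imwrite('pics/sc.png',cv2.resize(a,None,fx=2.5,fy=2.5,interpolation=cv2.INTER_CUBIC))
a=cv2.imread('pics/side0.png')[80:280,250:450]
cv2.imwrite('pics/sd.png',cv2.resize(a,None,fx=3,fy=3,interpolation=cv2.INTER_CUBIC))
```

```text
(no output)
```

View pics/sc.png

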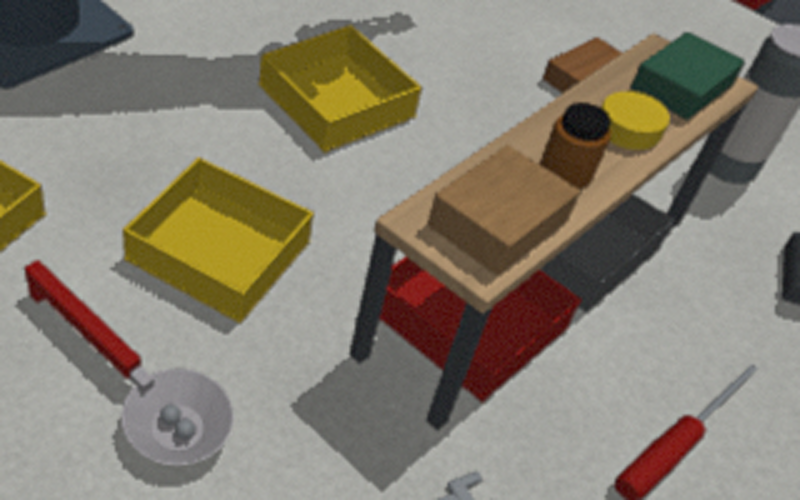

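View pics/sd.png

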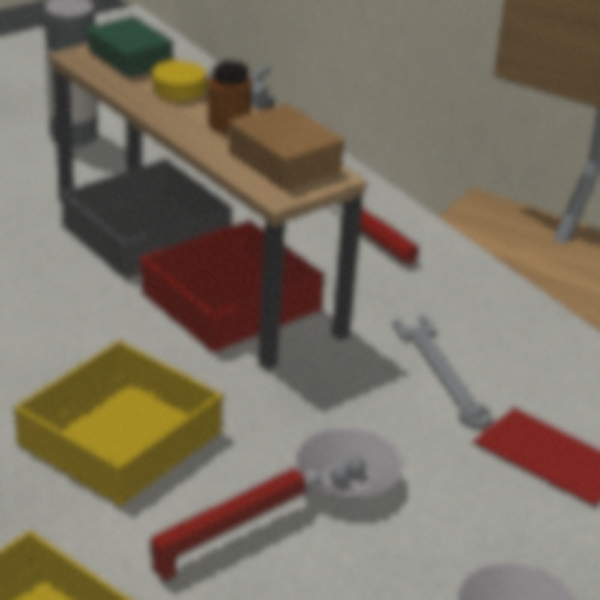

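Crop readings, scene then side:
- **Pan rim centre:** (177,417) and (350,465).
- **Handle ends, top:** (35,266) and (158,542) outer; (136,365) and (300,474) inner.
- **Board top corners:** front -y (378,222) and (272,213); back -y (487,300) and (362,184).
- **Red bin:** bottom corner (485,400) in the scene; front corner (218,350) in the side view.

Run:
```python
from h import *
S=bot.calibration('scene');D=bot.calibration('side')
s=lambda u,v:(S,240+(u-.75)/2.5,105+(v-.75)/2.5)
d=lambda u,v:(D,250+(u-1)/3,80+(v-1)/3)
np.set_printoptions(precision=4,suppress=True)
for n,a,b in [('rim',(177,417),(350,465)),('hout',(35,266),(158,542)),('hin',(136,365),(300,474)),('bF-',(378,222),(272,213)),('bB-',(487,300),(362,184)),('bF+',(655,37),(55,57)),
 ('legF- foot',(361,360),(268,367)),('legB- foot',(437,426),(341,336)),('balls',(177,424),(350,472))]:
    p=tri([s(*a),d(*b)]); print(n,p,np.array(proj(S,p))-s(*a)[1:],np.array(proj(D,p))-d(*b)[1:])
print('bin back- bottom',plane(*s(485,400),0),'bin back+ rim',plane(*s(580,300),.045))
print('bin front- bottom',plane(*d(218,350),0),'front+ rim',plane(*d(142,263),.045),'back- rim',plane(*d(322,275),.045))
for q in [(122,417),(232,417),(177,368),(177,465)]: print(plane(*s(*q),.024))
for q in [(297,465),(403,465),(350,430),(350,500)]: print('d',plane(*d(*q),.024))
for n,q in [('y1',[(200,160),(312,215),(125,232),(240,295)]),('y2',[(348,28),(420,90),(260,72),(328,128)])]:
  print(n,[plane(*s(*k),.045)[:2] for k in q])
```

```text
rim [ 0.5946 -0.204   0.0178] [-0.22    0.4519] [-0.2859 -0.2781]
hout [ 0.3891 -0.2194  0.0345] [-0.1248  0.2487] [-0.179  -0.1996]
hin [ 0.5385 -0.2067  0.0331] [-0.1036  0.2101] [-0.1366 -0.1398]
bF- [ 0.6232 -0.0269  0.1745] [ 0.1436 -0.3109] [0.1361 0.2076]
bB- [ 0.7288 -0.0194  0.1727] [-0.3381  0.7084] [-0.2883 -0.4231]
bF+ [0.6044 0.3666 0.1748] [-0.3716  0.6867] [-0.2055 -0.5247]
legF- foot [ 0.633  -0.0194 -0.0073] [ 0.0448 -0.0973] [0.0537 0.0647]
legB- foot [ 0.7248 -0.0153 -0.0057] [ 0.1438 -0.3203] [0.1667 0.191 ]
balls [ 0.5955 -0.2044  0.0092] [-0.1194  0.2458] [-0.1566 -0.1508]
bin back- bottom [0.7339 0.0348 0.    ] bin back+ rim [0.7266 0.1568 0.045 ]
bin front- bottom [ 0.6002  0.0217 -0.    ] front+ rim [0.58  0.137 0.045] back- rim [0.7258 0.0259 0.045 ]
[ 0.5696 -0.2425  0.024 ]
[ 0.6247 -0.168   0.024 ]
[ 0.5567 -0.1756  0.024 ]
[ 0.6337 -0.2321  0.024 ]
d [ 0.5497 -0.1874  0.024 ]
d [ 0.63   -0.2347  0.024 ]
d [ 0.6189 -0.1712  0.024 ]
d [ 0.5624 -0.2487  0.024 ]
y1 [array([ 0.3714, -0.01  ]), array([0.5001, 0.0309]), array([ 0.4106, -0.1306]), array([ 0.5377, -0.0905])]
y2 [array([0.2883, 0.2788]), array([0.4244, 0.2621]), array([0.2928, 0.1362]), array([0.4119, 0.1329])]
```

Run:
```python
from h import *
S=bot.calibration('scene')
for q in [(382,66),(408,88),(452,75),(425,52)]: print(plane(S,*q,.01)[:2])
```

```text
[0.02300682 0.55069018]
[0.19013048 0.5168821 ]
[0.22135578 0.71595602]
[0.0395285 0.7710088]
```

Call:
send_rows:
  twist:
    - [0, 0, 2.5]
    - [0, 0, 2.5]
    - [0, 0, 2.5]
    - [0, 0, 2.5]
    - [0, 0, 2.5]
    - [0, 0, 2.5]
    - [0, 0, 2.5]
    - [0, 0, 2.5]
    - [0, 0, 2.5]
    - [0, 0, 2.5]
    - [0, 0, 2.5]
    - [0, 0, 2.5]
  dp:
    - [0.015, -0.045, 0]
    - [0.015, -0.045, 0]
    - [0.015, -0.045, 0]
    - [0.015, -0.045, 0]
    - [0.015, -0.045, 0]
    - [0.015, -0.045, 0]
    - [0.015, -0.045, 0]
    - [0.015, -0.045, 0]
    - [0.015, -0.045, 0]
    - [0.015, -0.045, 0]
    - [0.015, -0.045, 0]
    - [0.015, -0.045, 0]
  hand: [0.0854, 0.0854, 0.0854, 0.0854, 0.0854, 0.0854, 0.0854, 0.0854, 0.0854, 0.0854, 0.0854, 0.0854]

```text
t: 1.65
tcp_pos: [0.4074, -0.0683, 0.2311]
tool_rot: [0.679, 0.734, 0.0, -0.0]
wrist_force: [1.0, 0.3, -0.8]
finger_gap: 0.0852
```

Call:
send_rows:
  twist:
    - [0, 0, 0]
    - [0, 0, 0]
    - [0, 0, 0]
    - [0, 0, 0]
    - [0, 0, 0]
    - [0, 0, 0]
    - [0, 0, 0]
    - [0, 0, 0]
  dp:
    - [0.016, -0.05, 0]
    - [0.016, -0.05, 0]
    - [0.016, -0.047, 0]
    - [0, 0, -0.04]
    - [0, 0, -0.04]
    - [0, 0, 0]
    - [0, 0, 0]
    - [0, 0, 0]
  hand: [0.0854, 0.0854, 0.0854, 0.0854, 0.0854, 0.0854, 0.0854, 0.0854]

```text
t: 2.65
tcp_pos: [0.4567, -0.2145, 0.154]
tool_rot: [0.68, 0.734, 0.0, 0.002]
wrist_force: [0.5, -0.6, -0.8]
finger_gap: 0.0854
```

Run:
```python
from h import *
c=bot.calibration('wrist'); im=bot.read_camera('wrist'); cv2.imwrite('pics/w1.png',im)
o=bot.get_obs(); print(o['t'],o['tcp_pos'],o['tool_rot'],o['joint_pos'],c['pose'])
print(proj(c,[.595,-.2035,0.024]),proj(c,[.455,-.2145,0.041]))
```

```text
2.7 [ 0.45669061 -0.21445965  0.15390864] [6.79670869e-01 7.33513643e-01 3.86271114e-04 2.25729666e-03] [-5.72000324e-01 -1.39805832e-02 -1.17235116e-01  1.46296165e+00
 -2.67316012e-05 -6.48164175e-01] [[-0.07562969 -0.94304157 -0.3239641   0.37437728]
 [ 0.99712936 -0.07270948 -0.0211274  -0.2197805 ]
 [-0.00363124 -0.32463198  0.94583344  0.29632629]
 [ 0.          0.          0.          1.        ]]
(np.float64(320.05644901465286), np.float64(302.8615092789586)) (np.float64(319.6918322336799), np.float64(191.07693898327486))
```

View pics/w1.png

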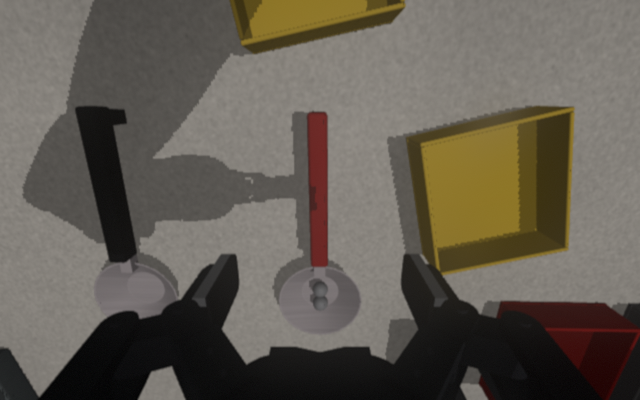

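The pan is at (319,300), against a predicted (320,303). The handle is centred under the jaws and aligned with them, and the neighbours clear the fingers. I'll descend and grip.

Call:
send_rows:
  twist:
    - [0, 0, 0]
    - [0, 0, 0]
    - [0, 0, 0]
    - [0, 0, 0]
    - [0, 0, 0]
    - [0, 0, 0]
    - [0, 0, 0]
    - [0, 0, 0]
    - [0, 0, 0]
    - [0, 0, 0]
  dp:
    - [0, 0, -0.04]
    - [0, 0, -0.04]
    - [0, 0, -0.04]
    - [0, 0, -0.02]
    - [0, 0, -0.002]
    - [0, 0, 0]
    - [0, 0, 0]
    - [0, 0, 0]
    - [0, 0, 0]
    - [0, 0, 0]
  hand: [0.07, 0.06, 0.06, 0.05, 0.05, 0.035, 0.025, 0.015, 0.01, 0.01]

```text
t: 3.95
tcp_pos: [0.4567, -0.2148, 0.0113]
tool_rot: [0.68, 0.733, 0.0, 0.002]
wrist_force: [-0.8, -0.7, 6.1]
finger_gap: 0.0172
```

Call:
send_rows:
  twist:
    - [0, 0, 0]
    - [0, 0, 0]
    - [0, 0, 0]
    - [0, 0, 0]
    - [0, 0, 0]
    - [0, 0, 0]
    - [0, 0, 0]
    - [0, 0, 0]
    - [0, 0, 0]
    - [0, 0, 0]
  dp:
    - [0, 0, 0]
    - [0, 0, 0]
    - [0, 0, 0.005]
    - [0, 0, 0.01]
    - [0, 0, 0.02]
    - [0, 0, 0.025]
    - [0, 0, 0.02]
    - [0, 0, 0.01]
    - [0, 0, 0]
    - [0, 0, 0]
  hand: [0.0, 0.0, 0.0, 0, 0, 0, 0, 0, 0, 0]

```text
t: 5.2
tcp_pos: [0.4546, -0.2134, 0.0982]
tool_rot: [0.68, 0.733, -0.0, -0.001]
wrist_force: [-0.2, -0.5, -0.8]
finger_gap: 0.0171
```

Run:
```python
from h import *
ims=[bot.read_camera(n) for n in ('wrist','side')]
o=bot.get_obs(); print(o['t'],o['tcp_pos'],o['tool_rot'],o['wrist_force'],o['finger_gap'])
cv2.imwrite('pics/w2.png',np.vstack([ims[0][100:400],cv2.resize(ims[1][150:300,250:570],(640,300))]))
```

```text
5.3 [ 0.45456202 -0.2132872   0.09805433] [ 6.79804922e-01  7.33392045e-01 -2.20154401e-04 -1.15226848e-03] [-0.66169381  0.12587625 -0.77056663] 0.016926206226518536
```

View pics/w2.png

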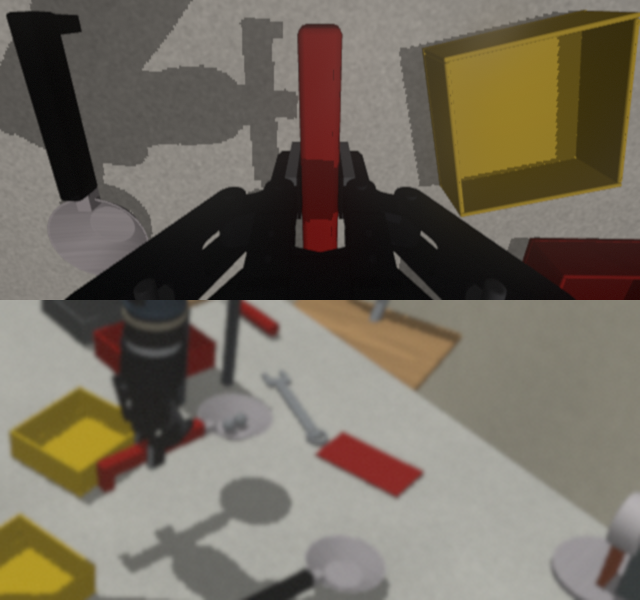

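Call:
send_rows:
  twist:
    - [0, 0, 0]
    - [0, 0, 0]
    - [0, 0, 0]
    - [0, 0, 0]
    - [0, 0, 0]
    - [0, 0, 0]
    - [0, 0, 0]
    - [0, 0, 0]
    - [0, 0, 0]
    - [0, 0, 0]
    - [0, 0, 0]
    - [0, 0, 0]
  dp:
    - [-0.005, 0, 0]
    - [-0.01, 0.005, 0]
    - [-0.015, 0.01, 0]
    - [-0.015, 0.015, 0]
    - [-0.015, 0.02, 0]
    - [-0.01, 0.025, 0]
    - [-0.005, 0.025, 0]
    - [0, 0.025, 0]
    - [0, 0.025, 0]
    - [0, 0.025, 0]
    - [0, 0.025, 0]
    - [0, 0.025, 0]
  hand: [0, 0, 0, 0, 0, 0, 0, 0, 0, 0, 0, 0]

```text
t: 6.8
tcp_pos: [0.3795, 0.0121, 0.0992]
tool_rot: [0.68, 0.733, 0.0, -0.0]
wrist_force: [0.8, 1.0, -1.6]
finger_gap: 0.0173
```

Call:
send_rows:
  twist:
    - [0, 0, 0]
    - [0, 0, -0.5]
    - [0, 0, -0.5]
    - [0, 0, -0.5]
    - [0, 0, 0]
    - [0, 0, 0]
    - [0, 0, 0]
    - [0, 0, 0]
    - [0, 0, 0]
    - [0, 0, 0]
  dp:
    - [0, 0.025, 0]
    - [0, 0.025, 0]
    - [0, 0.018, 0]
    - [0, 0.012, 0]
    - [0, 0.006, 0]
    - [0, 0.002, 0]
    - [0, 0, 0]
    - [0, 0, 0]
    - [0, 0, 0]
    - [0, 0, 0]
  hand: [0, 0, 0, 0, 0, 0, 0, 0, 0, 0]

```text
t: 8.05
tcp_pos: [0.3803, 0.0991, 0.0993]
tool_rot: [0.689, 0.724, -0.0, -0.0]
wrist_force: [0.0, -1.2, -1.6]
finger_gap: 0.0168
```

Run:
```python
from h import *
ims=[bot.read_camera(n) for n in ('scene','side')]
o=bot.get_obs(); print(o['t'],o['tcp_pos'],o['tool_rot'],o['wrist_force'],o['finger_gap'],o['joint_pos'])
a=cv2.resize(ims[0][100:250,280:480],(800,600),interpolation=cv2.INTER_CUBIC)
cv2.imwrite('pics/s3.png',a)
b=cv2.resize(ims[1][80:230,220:420],(800,600),interpolation=cv2.INTER_CUBIC)
cv2.imwrite('pics/d3.png',b)
t=o['tcp_pos']
for n in ('scene','side'):
  c=bot.calibration(n)
  R=np.array([np.cos(.054),np.sin(.054),0])
  for k,z in [(.137,.0185-.006),(-.073,.0185+.011),(.081,.0295),(.137-.048,.0125),(.137+.048,.0125)]:
    u,v=proj(c,t+R*k+[0,0,z]); print(n,((u-280)*4,(v-100)*4) if n=='scene' else ((u-220)*4,(v-80)*4))
```

```text
8.15 [0.38032522 0.09914598 0.09927108] [ 6.89410170e-01  7.24371186e-01 -3.74400518e-05 -4.04153435e-05] [-0.06513815 -0.45132009 -1.3363433 ] 0.017086244057421113 [ 8.39567718e-02 -2.94012412e-01 -4.72988825e-01  1.39192958e+00
  1.07183139e-05  3.45093903e-02]
scene (np.float64(462.96781965947184), np.float64(247.96733782454362))
scene (np.float64(229.44533532236846), np.float64(64.71980073347333))
scene (np.float64(398.81803242537535), np.float64(179.55419449254168))
scene (np.float64(404.55974569673003), np.float64(207.7173660475196))
scene (np.float64(524.5874700142053), np.float64(290.43046011942))
side (np.float64(252.99856639144969), np.float64(314.43636025447915))
side (np.float64(-14.085392470838315), np.float64(383.1786334034812))
side (np.float64(184.83848800983287), np.float64(316.73287544283426))
side (np.float64(195.58966674697103), np.float64(333.91935664776884))
side (np.float64(308.73606248914325), np.float64(295.520592104117))
```

View pics/s3.png

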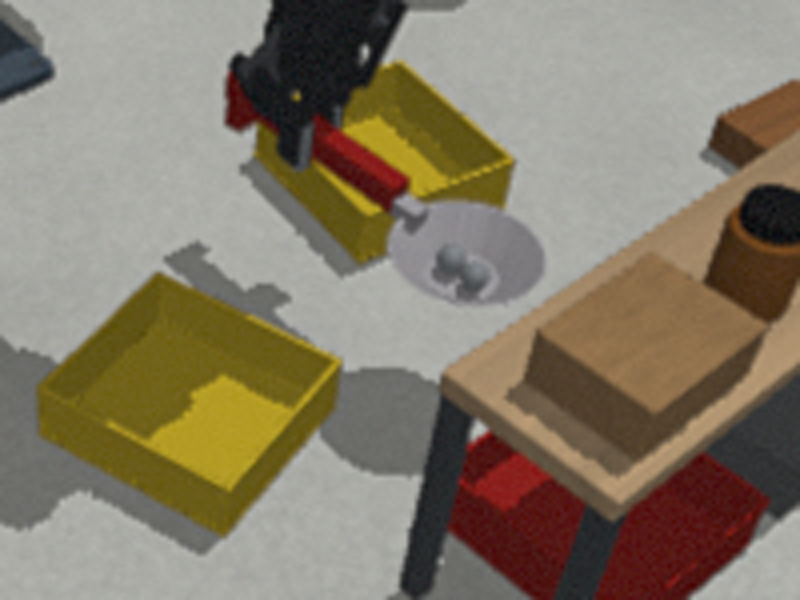

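View pics/d3.png

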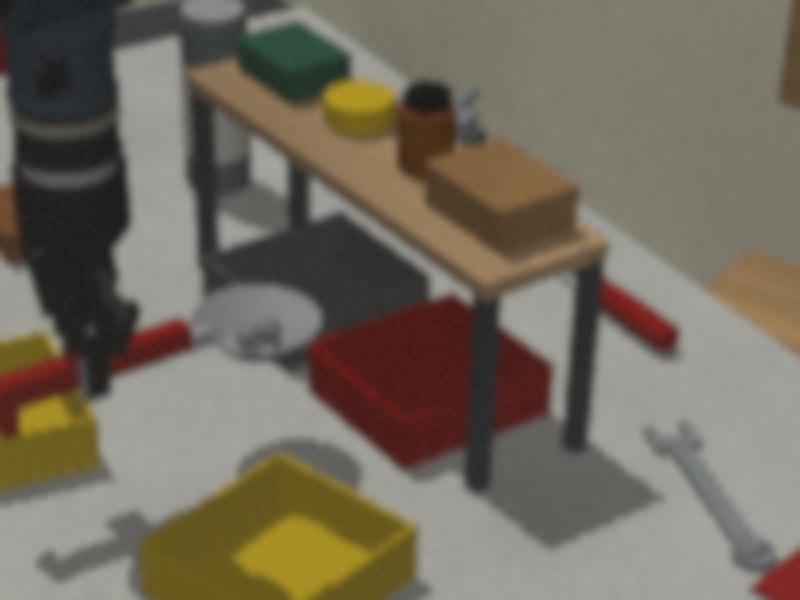

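The pan is seen at (466,250) in the scene crop and (257,318) in the side crop, within 1 px of the prediction, so the scoop is level with both balls in it. Red bin rim corners in the side crop: (311,350), (408,418), (548,370), (450,297). I'll refine the bin position from these.

Run:
```python
from h import *
D=bot.calibration('side')
q=np.array([plane(D,220+(x-1.5)/4,80+(y-1.5)/4,.045) for x,y in [(311,350),(408,418),(548,370),(450,297)]])
print(q, q.mean(0)); print(plane(D,220+406.5/4,80+465.5/4,0))
```

```text
[[0.58158243 0.13744466 0.045     ]
 [0.59670269 0.02199385 0.045     ]
 [0.72227922 0.02288869 0.045     ]
 [0.71632606 0.14952217 0.045     ]] [0.6542226  0.08296234 0.045     ]
[ 5.98267429e-01  2.25783825e-02 -1.11022302e-16]
```

Call:
send_rows:
  twist:
    - [0, 0, 0]
    - [0, 0, 0]
    - [0, 0, 0]
    - [0, 0, 0]
    - [0, 0, 0]
    - [0, 0, 0]
    - [0, 0, 0]
    - [0, 0, 0]
    - [0, 0, 0]
    - [0, 0, 0]
    - [0, 0, 0]
    - [0, 0, 0]
  dp:
    - [0.005, 0, -0.002]
    - [0.01, 0, -0.002]
    - [0.015, 0, -0.002]
    - [0.02, 0, -0.002]
    - [0.02, 0, -0.002]
    - [0.02, 0, 0]
    - [0.015, 0, 0]
    - [0.012, 0, 0]
    - [0.007, 0, 0]
    - [0.004, 0, 0]
    - [0, 0, 0]
    - [0, 0, 0]
  hand: [0, 0, 0, 0, 0, 0, 0, 0, 0, 0, 0, 0]

```text
t: 9.65
tcp_pos: [0.508, 0.0993, 0.0893]
tool_rot: [0.689, 0.724, -0.0, -0.0]
wrist_force: [0.3, -0.5, -0.9]
finger_gap: 0.017
```

Call:
send_rows:
  twist:
    - [7, 0.4, 0]
    - [7, 0.4, 0]
    - [7, 0.4, 0]
    - [7, 0.4, 0]
  dp:
    - [0, 0.0023, 0.0001]
    - [0, 0.0022, 0.0004]
    - [0, 0.0021, 0.0007]
    - [0, 0.002, 0.0009]
  hand: [0, 0, 0, 0]

```text
t: 10.15
tcp_pos: [0.5084, 0.1076, 0.0922]
tool_rot: [0.668, 0.703, 0.167, -0.177]
wrist_force: [-0.3, 0.6, -1.8]
finger_gap: 0.0169
```

Call:
send_rows:
  twist:
    - [7, 0.4, 0]
    - [7, 0.4, 0]
    - [7, 0.4, 0]
    - [7, 0.4, 0]
    - [7, 0.4, 0]
    - [0, 0, 0]
    - [0, 0, 0]
    - [0, 0, 0]
    - [0, 0, 0]
    - [0, 0, 0]
    - [0, 0, 0]
    - [0, 0, 0]
  dp:
    - [0, 0.0019, 0.0011]
    - [0, 0.0018, 0.0013]
    - [0, 0.0016, 0.0015]
    - [0, 0.0014, 0.0017]
    - [0, 0.0012, 0.0019]
    - [0, 0, 0]
    - [0, 0, 0]
    - [0, 0, 0]
    - [0, 0, 0]
    - [0, 0, 0]
    - [0, 0, 0]
    - [0, 0, 0]
  hand: [0, 0, 0, 0, 0, 0, 0, 0, 0, 0, 0, 0]

```text
t: 11.65
tcp_pos: [0.5083, 0.1157, 0.0989]
tool_rot: [0.587, 0.617, 0.358, -0.382]
wrist_force: [0.1, -0.2, -1.1]
finger_gap: 0.0171
```

Run:
```python
from h import *
ims=[bot.read_camera(n) for n in ('scene','side')]
o=bot.get_obs(); print(o['t'],o['tcp_pos'],o['tool_rot'],o['wrist_force'],o['finger_gap'],o['joint_pos'])
f=lambda a:cv2.resize(a,(400,400),interpolation=cv2.INTER_CUBIC)
cv2.imwrite('pics/p4.png',np.hstack([f(ims[0][140:280,370:510]),f(ims[1][100:240,250:390])]))
```

```text
11.75 [0.50829951 0.11570668 0.09884365] [ 0.58746712  0.61731706  0.35784084 -0.38177475] [-0.58342652  0.05713706 -0.0810284 ] 0.01692105644846601 [-0.42691052  0.48403899 -0.06271538  1.76636272  0.90978399 -0.85266805]
```

View pics/p4.png

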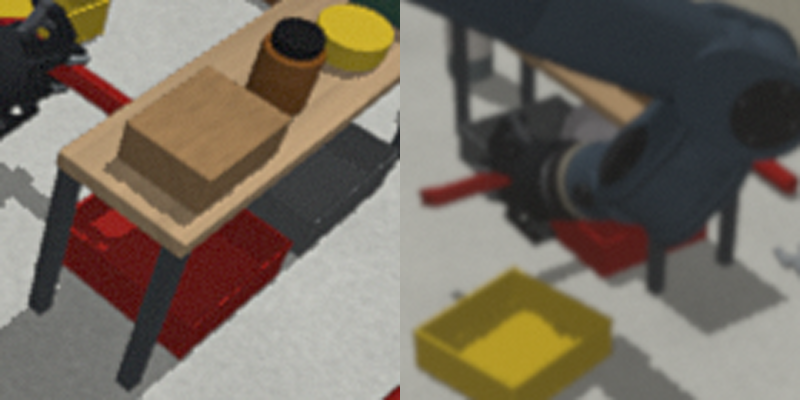

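The pan is hidden behind the board, but the roll reached 63° with no contact forces. I'll tip 9° further for margin, hold, then roll back.

Call:
send_rows:
  twist:
    - [4.5, 0.25, 0]
    - [4.5, 0.25, 0]
    - [0, 0, 0]
    - [0, 0, 0]
    - [0, 0, 0]
    - [0, 0, 0]
  dp:
    - [0, 0.0006, 0.0013]
    - [0, 0.0005, 0.0014]
    - [0, 0, 0]
    - [0, 0, 0]
    - [0, 0, 0]
    - [0, 0, 0]
  hand: [0, 0, 0, 0, 0, 0]

```text
t: 12.5
tcp_pos: [0.5086, 0.1169, 0.1024]
tool_rot: [0.557, 0.586, 0.403, -0.429]
wrist_force: [0.2, -0.8, -1.2]
finger_gap: 0.017
```

Call:
send_rows:
  twist:
    - [-8, -0.45, 0]
    - [-8, -0.45, 0]
    - [-8, -0.45, 0]
    - [-8, -0.45, 0]
    - [-8, -0.45, 0]
    - [-8, -0.45, 0]
    - [-8, -0.45, 0]
    - [-8, -0.45, 0]
    - [-8, -0.45, 0]
    - [0, 0, 0]
  dp:
    - [0, -0.001, -0.0023]
    - [0, -0.0013, -0.0022]
    - [0, -0.0016, -0.002]
    - [0, -0.0018, -0.0017]
    - [0, -0.0021, -0.0015]
    - [0, -0.0023, -0.0012]
    - [0, -0.0025, -0.0009]
    - [0, -0.0025, -0.0005]
    - [0, -0.0025, -0.0001]
    - [0, 0, 0]
  hand: [0, 0, 0, 0, 0, 0, 0, 0, 0, 0]

```text
t: 13.75
tcp_pos: [0.5078, 0.1016, 0.09]
tool_rot: [0.688, 0.726, 0.001, -0.0]
wrist_force: [0.3, -0.3, -0.9]
finger_gap: 0.0171
```

Call:
send_rows:
  twist:
    - [0, 0, 0]
    - [0, 0, 0]
    - [0, 0, 0]
    - [0, 0, 0]
    - [0, 0, 0]
    - [0, 0, 0]
    - [0, 0, 0]
    - [0, 0, 0]
    - [0, 0, 0]
    - [0, 0, 0]
  dp:
    - [-0.01, 0, 0]
    - [-0.015, 0, 0]
    - [-0.02, 0, 0]
    - [-0.02, 0, 0]
    - [-0.02, 0, 0]
    - [-0.02, 0, 0]
    - [-0.015, 0, 0]
    - [-0.01, 0, 0]
    - [0, 0, 0]
    - [0, 0, 0]
  hand: [0, 0, 0, 0, 0, 0, 0, 0, 0, 0]

```text
t: 15.0
tcp_pos: [0.3788, 0.099, 0.0893]
tool_rot: [0.69, 0.724, 0.0, -0.0]
wrist_force: [0.3, 0.3, -0.5]
finger_gap: 0.0168
```

Run:
```python
from h import *
ims=[bot.read_camera(n) for n in ('scene','side')]
o=bot.get_obs(); print(o['t'],o['tcp_pos'],o['tool_rot'],o['wrist_force'],o['finger_gap'])
f=lambda a:cv2.resize(a,(400,400),interpolation=cv2.INTER_CUBIC)
cv2.imwrite('pics/p5.png',np.hstack([f(ims[0][120:270,330:480]),f(ims[1][120:220,260:360])]))
```

```text
15.1 [0.37883594 0.09913608 0.08930044] [ 6.89611714e-01  7.24179290e-01 -7.45701283e-05 -1.86902960e-04] [ 0.69553031 -0.14400552 -1.1046904 ] 0.01713973976387083
```

View pics/p5.png

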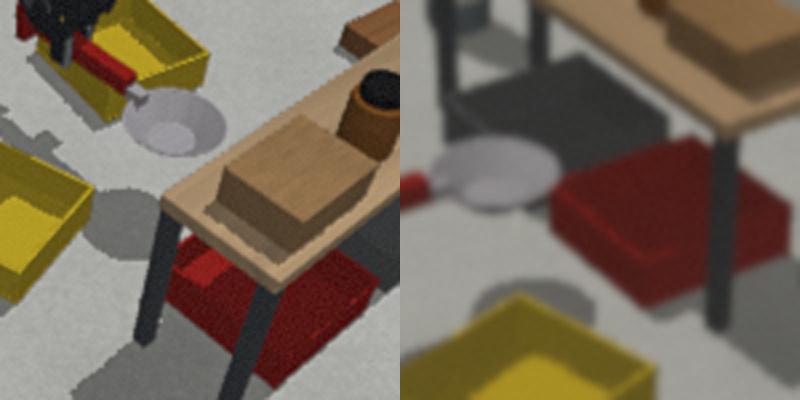

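The scoop is empty: the pan is clear in both views, at (175,125) and (495,170). The bin floor can't be seen from here, so I'll check it with the wrist camera after the put-down. Next I'll return the scoop to its original spot.

Call:
send_rows:
  twist:
    - [0, 0, 0]
    - [0, 0, 0]
    - [0, 0, 0]
    - [0, 0, 0]
    - [0, 0, 0]
    - [0, 0, 0]
    - [0, 0, 0]
    - [0, 0, 0]
    - [0, 0, 0]
    - [0, 0, 0]
    - [0, 0, 0]
    - [0, 0, 0]
  dp:
    - [0, -0.02, 0]
    - [0, -0.03, 0]
    - [0, -0.03, 0]
    - [0, -0.03, 0]
    - [0, -0.03, 0]
    - [0, -0.03, 0]
    - [0, -0.03, 0]
    - [0, -0.03, 0]
    - [0.01, -0.03, 0]
    - [0.015, -0.03, 0]
    - [0.02, -0.015, 0]
    - [0.02, -0.008, 0]
  hand: [0, 0, 0, 0, 0, 0, 0, 0, 0, 0, 0, 0]

```text
t: 16.6
tcp_pos: [0.4442, -0.2151, 0.089]
tool_rot: [0.69, 0.724, -0.0, -0.0]
wrist_force: [0.1, -0.1, -1.1]
finger_gap: 0.0167
```

Call:
send_rows:
  twist:
    - [0, 0, 0]
    - [0, 0, 0]
    - [0, 0, 0]
    - [0, 0, 0]
    - [0, 0, 0]
    - [0, 0, 0]
    - [0, 0, 0]
    - [0, 0, 0]
    - [0, 0, 0]
    - [0, 0, 0]
  dp:
    - [0.01, 0, 0]
    - [0, 0, -0.01]
    - [0, 0, -0.015]
    - [0, 0, -0.02]
    - [0, 0, -0.015]
    - [0, 0, -0.01]
    - [0, 0, -0.004]
    - [0, 0, -0.002]
    - [0, 0, 0]
    - [0, 0, 0]
  hand: [0, 0, 0, 0, 0, 0, 0, 0, 0, 0]

```text
t: 17.85
tcp_pos: [0.4538, -0.2141, 0.0139]
tool_rot: [0.689, 0.724, -0.0, 0.0]
wrist_force: [-0.2, -0.9, -1.0]
finger_gap: 0.0167
```

Call:
send_rows:
  twist:
    - [0, 0, 0]
    - [0, 0, 0]
    - [0, 0, 0]
    - [0, 0, 0]
  dp:
    - [0, 0, -0.001]
    - [0, 0, -0.001]
    - [0, 0, 0]
    - [0, 0, 0]
  hand: [0, 0, 0, 0]

```text
t: 18.35
tcp_pos: [0.4535, -0.2139, 0.0114]
tool_rot: [0.69, 0.724, -0.0, -0.0]
wrist_force: [-1.2, -0.6, 0.5]
finger_gap: 0.0172
```

Call:
send_rows:
  twist:
    - [0, 0, 0]
    - [0, 0, 0]
    - [0, 0, 0]
    - [0, 0, 0]
    - [0, 0, 0]
    - [0, 0, 0]
    - [0, 0, 0]
    - [0, 0, 0]
    - [0, 0, 0]
    - [0, 0, 0]
    - [0, 0, 0]
    - [0, 0, 0]
  dp:
    - [0, 0, 0]
    - [0, 0, 0]
    - [0, 0, 0]
    - [0, 0, 0]
    - [0, 0, 0]
    - [0, 0, 0.01]
    - [0, 0, 0.02]
    - [0, 0, 0.03]
    - [0, 0, 0.04]
    - [0, 0, 0.03]
    - [0, 0, 0]
    - [0, 0, 0]
  hand: [0.022, 0.03, 0.04, 0.05, 0.06, 0.06, 0.06, 0.06, 0.06, 0.06, 0.06, 0.06]

```text
t: 19.85
tcp_pos: [0.4531, -0.2136, 0.1408]
tool_rot: [0.689, 0.724, -0.0, -0.001]
wrist_force: [0.1, 1.0, -1.0]
finger_gap: 0.0602
```

Run:
```python
from h import *
cv2.imwrite('pics/w6.png',bot.read_camera('wrist'))
```

Call:
send_rows:
  twist:
    - [0, 0, 0]
    - [0, 0, 0]
    - [0, -2.5, 0]
    - [0, -2.5, 0]
    - [0, -2.5, 0]
    - [0, -2.5, 0]
    - [0, -2.5, 0]
    - [0, -2.5, 0]
    - [0, -2.5, 0]
    - [0, -2.5, 0]
    - [0, -2.5, 0]
    - [0, -2.5, 0]
  dp:
    - [0, 0, 0.04]
    - [0, 0, 0.04]
    - [0, 0.034, 0.005]
    - [0, 0.034, 0.005]
    - [0, 0.034, 0.005]
    - [0, 0.034, 0.005]
    - [0, 0.034, 0.005]
    - [0, 0.034, 0.005]
    - [0, 0.034, 0.005]
    - [0, 0.034, 0.005]
    - [0, 0.034, 0.005]
    - [0, 0.034, 0.005]
  hand: [0.06, 0.06, 0.06, 0.06, 0.06, 0.06, 0.06, 0.06, 0.06, 0.06, 0.06, 0.06]

```text
t: 21.4
tcp_pos: [0.4525, 0.1271, 0.2692]
tool_rot: [0.673, 0.707, 0.148, 0.156]
wrist_force: [0.2, -0.3, -0.6]
finger_gap: 0.0604
```

Call:
send_rows:
  twist:
    - [0, 0, 0]
    - [0, 0, 0]
  dp:
    - [0, 0, 0]
    - [0, 0, 0]
  hand: [0.06, 0.06]

```text
t: 21.65
tcp_pos: [0.4527, 0.1259, 0.2696]
tool_rot: [0.673, 0.708, 0.148, 0.156]
wrist_force: [0.6, -0.1, 0.4]
finger_gap: 0.0597
```

Run:
```python
from h import *
c=bot.calibration('wrist'); im=bot.read_camera('wrist'); cv2.imwrite('pics/w7.png',im)
sc=bot.read_camera('scene')[180:330,220:370]; w=cv2.imread('pics/w6.png')
print(proj(c,[.661,.092,.009]))
u,v=map(int,proj(c,[.661,.092,.009])); v=min(max(v,75),325)
f=lambda a:cv2.resize(a,(400,300),interpolation=cv2.INTER_CUBIC)
cv2.imwrite('pics/p7.png',np.vstack([np.hstack([f(im[v-75:v+75,u-100:u+100]),f(im)]),np.hstack([f(sc),f(w)])]))
```

```text
(np.float64(297.6649325140009), np.float64(199.02811111275147))
```

View pics/p7.png

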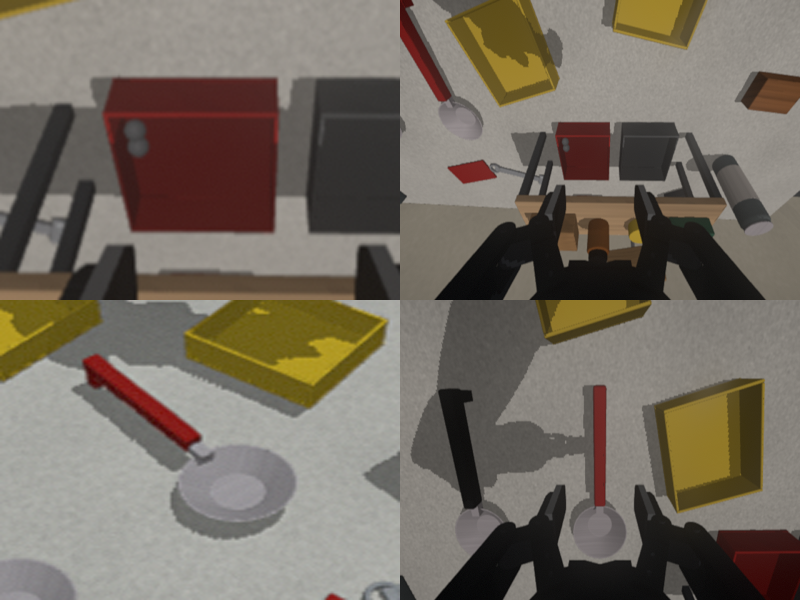

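Both balls lie in the red bin against its -y wall, at (134,131) and (138,147) in the crop. The empty scoop stands upright on the bench and the gripper is clear. I'll hand in now.

```bash
python3 -c "
from station import bot
print(bot.finish_job(), bot.get_obs()['t'])"
```

```text
the job is handed in; nothing more can be done
the job is handed in; nothing more can be done
```

I gripped the red-handled scoop by its handle and carried it level in under the shelf. I rolled it about 72° over the red bin at low height, then set it back near its original spot. The job was handed in at about 22 s of the 64 s allowed.

**Last checks:**
- **Balls:** the wrist camera shows both balls in the red bin, against its right-hand (-y) wall. I didn't measure their positions.
- **Scoop:** it is empty and looks upright on the bench; its tilt and height were not measured.
- **Contact:** the gripper is open and clear of everything. Wrist force readings during the pour stayed under about 2 N, with no sign of touching the shelf.
- **Disagreement:** my estimates of the bin's position from different views differed by up to about 12 mm, so I used a value in between.
- **Not seen:** the board hid the pan during the tip, so the tilt is known only from the arm's pose. No check failed.

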